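# Clear the plot and place the new castle tower

## Task

The round plot in the courtyard of the white castle model is still taken up by the old stepped wooden block. Clear the block away into the empty open white tray, then stand the loose round tower with the battlements upright in the emptied plot, fully down in its recess, and let go of both.

Things in the scene. Friction and masses are not known exactly. Their poses are not given: they have to be found in the camera images.
- plot (a point): Centre of the floor of the round plot, a recess 66 mm wide, 10 mm deep, with a bare brown floor, in the castle model's fixed white plaster slab (240 x 200 mm in x, y; 30 mm high; recess floor 20 mm above the table). z up, x from the open front to the back wall. Walls stand on the back and both sides, 85 mm or more from the plot's centre, up to 58 mm above the table; two back turrets reach 80 mm, 140 mm from it.
- block_center (a point): The old stepped block of plain wood, upright in the plot at the start: square lower part 38 x 38 mm, 50 mm high, with a 24 x 24 mm, 20 mm high step centred on top; 70 mm in all, about 60 g. The point is its centre, half-way up (35 mm above its underside); x and y are square to its side faces, z up. It may be turned any way.
- tower_center (a point): The new tower: loose round white plaster tower, a straight shaft 44 mm wide with small battlements round its flat top (from 62 mm up); 70 mm high, about 180 g. The point is its centre, 35 mm above its underside, z up. It stands on the robot's right (-y) of the castle, 80 mm or more (centres) from a square tower and a pointed-roofed one of the same plaster and height, which are not wanted.
- tray_in (a point): Centre of the inner floor of the open white plastic tray to the robot's left (+y) of the castle model: 170 x 140 mm outside (x, y), walls 4 mm thick and 30 mm high, floor 4 mm above the table. It is empty and fixed to the table; x and y run along its sides, z up.

How it is judged (in metres and radians):
On the way, in this order (a step that is already met when the one before it is completed fails the run):
1. the old block lies in the tray, let go (x of block_center in the frame of tray_in between -0.072 and 0.072 m and y of block_center in the frame of tray_in between -0.057 and 0.057 m and z of block_center in the frame of tray_in below 0.05 m and contact force between block and the fingers below 0.1 N and linear speed of block below 0.03 m/s), for 0.2 s.
2. the round tower stands in the plot, let go (horizontal distance between tower_center and plot below 0.015 m and z of tower_center in the frame of plot between 0.03 and 0.04 m and angle between tower_center's own z axis and vertical below 0.12 rad and contact force between tower and the fingers below 0.1 N), for 0.2 s.
At the end, for the whole second after the job is handed in: The block rests released in the tray, in any pose (centre within 72 mm in x, 57 mm in y of the tray's centre, under 50 mm above its floor); the round tower stands released in the plot: centre within 15 mm sideways of the plot's, 30 to 40 mm above the recess floor, leaning under 7 degrees (all of step 2 and x of block_center in the frame of tray_in between -0.072 and 0.072 m and y of block_center in the frame of tray_in between -0.057 and 0.057 m and z of block_center in the frame of tray_in below 0.05 m and contact force between block and the fingers below 0.1 N and linear speed of each of block, tower below 0.02 m/s); the robot touches nothing.
It also fails if it takes over 56 s, if anything falls off the work surface, if the arm or the gripper's body presses on something with over 40 N, if the wrist force passes 120 N, or if a joint passes its speed limit or range.

## Robot

A 6-joint arm with a two-finger parallel gripper is mounted at the origin on the work surface. World frame = base frame: x ahead of the robot, y to its left, z up, the work surface at z = 0. Lengths are in mm, angles in degrees, forces in N, time in s.
With the tool pointing down it reaches from about 300 to 850 mm from the base axis. Payload 4.2 kg.
Tool frame: the origin (TCP) lies on the centre line of the jaws, within the pads' length; the fingertips stand 14 mm ahead of it and the grasp point (between the pads) lies 5 mm behind it; z points along the fingers, y is the line along which they close (so a half turn about z gives the same grasp; the last joint's range is limited). The gripper opens to 91 mm and grips with 3 to 60 N. Pads are 32 mm wide; open, the fingers measure 118 mm over their backs; the gripper's body (76 mm by 178 mm) begins 60 mm behind the grasp point.
Start: joints at [-74.083, 18.312, 89.639, -0, 72.044, -1.146], TCP at [168.718, -549.705, 227.976] pointing down, gripper open.
Joint ranges: [-177.97, 177.97], [-48.28, 115.42], [12.27, 149.76], [-77.06, 257.06], [2.81, 150.46], [-146.56, 146.56]. Speed limits (degrees/s): [147.25, 147.25, 180, 180, 180, 180].

## Interface

Orientations are given as [roll, pitch, yaw] about the fixed x, y, z axes, in that order (R = Rz(yaw) Ry(pitch) Rx(roll)).
In Python, from workcell import env gives the robot as it stands.
- The arm moves only by the tool arm_command, never from a script. Its argument "motion" is a list of rows, each an object with "offset": the shift along the tool's x, y, z in m, a list of three; "spin": the turn about the tool's z in rad. In form: [{"offset": [tx, ty, tz], "spin": spin}, ...]. A call has 1 to 5 rows; each row shifts and turns the commanded pose from where the row before left it, along the tool's axes as they then stand; what a row does not reach is not made up. A row lasts 1/8 s, in which the tool goes at most 62.5 mm and 10.7 degrees, less where a joint would pass 70% of its speed; a pose out of reach is approached as far as the arm can. A call with a gripper value outside its range is refused whole. "jaw" is the finger opening in m, from 0 to 0.0912, set as the call begins (left out, the last holds). The fingers move at their own pace and stop on an object; "newtons" is the grip in N (left out, the last holds). Time passes only in rows, so rows that do not move let the fingers close. It gives the time, the measured TCP pose, the force, the opening and the grip force at its end, in the units of the state.
- env.state(): the state, without advancing time (a new reading comes with each control period).
- env.grab_frame(name): name is "scene" or "top" or "wrist"; returns (picture, depth): 400x640x3 uint8, blue, green, red; 400x640 float32, mm along the optical axis (not along the pixel's ray), 0 where there is no reading.
- env.camera_model(name): a dict with "fx", "fy", "cx", "cy" (pixels), "k1" (the pictures are not rectified: a ray, as slopes to the right and down, at radius r is drawn at 1 + k1 r^2 times it, then the intrinsics apply), "eye" and "rotation" of the camera in the world; the wrist camera has in their place "hand_eye" (4x4, takes a point from camera to tool coordinates, whose origin is the TCP and whose axes are the flange's). Camera axes: x right, y down, z forward; pixel columns grow to the right and rows downward; lengths in mm; the calibration is good to about 2 mm. A picture is of the moment at which its call begins: read the wrist's pose just before it. camera_model takes no time and is no camera call.
- env.job_done(): hands the job in; it is judged then, once.
Trained networks look in the newest picture that a camera, given by its name, has taken for a name from the list of things; names that differ only in an ending like _2 or _b are one class to them, and where a whole thing is asked for, a point or a joint stands for the part that bears it (a point fixed in the world has none). Each returns a list of dicts, best first, with "score" (0 to 1); they miss things now and then, are a little off and sometimes report something else, mostly with a low value. They report only what shows in the picture. A call takes as long as a camera call.
- env.boxes_of(camera, target): "bbox" ([left, top, right, bottom] in pixels, round what is visible of it).
- env.pinpoint(camera, target): "location" ([column, row] in pixels: a listed point, or the origin of a listed thing).
The state is a dict: "time_s": time; "qpos": joint angles; "qvel": joint speeds; "effort": joint torques, N m; "ee_pos": TCP position; "ee_rot": TCP orientation; "force": force on the tool from outside, world axes, zero at the start; "torque": the same for the moment, N m; "gripper_width": finger opening in mm; "gripper_force": force on a finger pad.
Only numpy, scipy, OpenCV 4.12 (cv2) and the standard library are available. Lean on these libraries where they do the work, as an engineer would, in place of code of your own. Each camera call takes 0.05 s, during which the arm holds its last target. There are 200 camera calls.

## Working session

There is one attempt and no reset: what is moved stays moved. The work goes in short steps, Python scripts to look and compute and a tool call to move; the robot and the scene stay as the last step left them, time stands still between calls to the robot, and variables do not carry over. Pictures are saved under pics/ and viewed, at most 10 in all, crops included, and the job is handed in when it is done.

Besides the shell and the picture viewer there is one more tool, called by a JSON object that holds its "api" and its "payload", one argument or row to a line. arm_command: Moves the arm, as the interface text tells. Its arguments: {"type":"object","properties":{"motion":{"type":"array"},"jaw":{"type":"number"},"newtons":{"type":"number"}},"required":["motion"]}

```bash
mkdir -p pics; cat > h.py <<'E'
import numpy as np, cv2
from scipy.spatial.transform import Rotation as R
from workcell import env
def pose():
    s=env.state(); return np.array(s['ee_pos']),R.from_euler('xyz',s['ee_rot'],degrees=True).as_matrix(),s
def cam(name):
    m=env.camera_model(name)
    if name=='wrist':
        p,r,_=pose(); H=np.array(m['hand_eye']); return m,r@H[:3,:3],r@H[:3,3]+p
    return m,np.array(m['rotation']).reshape(3,3),np.array(m['eye'])
def ray(m,uv):
    d=np.array([(uv[0]-m['cx'])/m['fx'],(uv[1]-m['cy'])/m['fy']]); s=d.copy()
    for _ in range(20): s=d/(1+m['k1']*(s@s))
    return np.array([*s,1.])
def onz(c,uv,z):
    m,r,e=c; d=r@ray(m,uv); return e+d*(z-e[2])/d[2]
def deproj(c,uv,depth): m,r,e=c; return e+r@ray(m,uv)*depth
def cloud(c,dep):
    m,r,e=c; K=np.array([[m['fx'],0,m['cx']],[0,m['fy'],m['cy']],[0,0,1.]])
    v,u=np.mgrid[0:400,0:640]
    s=cv2.undistortPoints(np.stack([u,v],-1).reshape(-1,1,2).astype(float),K,np.array([m['k1'],0,0,0,0.]))[:,0]
    d=dep.reshape(-1,1); return ((np.c_[s,np.ones(len(s))]*d)@r.T+e).reshape(400,640,3)
E
python3 - <<'E'
from h import *
s=env.state(); print(s['ee_pos'],s['ee_rot'],s['time_s'])
for n in ['top','scene']:
    c=cam(n); im,dep=env.grab_frame(n); cv2.imwrite(f'pics/{n}0.png',im); np.savez(f'{n}0.npz',im=im,dep=dep)
    print(n,c[2].round(),c[1].round(2).tolist())
    for t,z in [('plot',20),('block_center',55),('tower_center',35),('tray_in',4)]:
        for q in env.pinpoint(n,t)[:3]: print(t,round(q['score'],2),np.round(q['location']),onz(c,q['location'],z).round(1))
E
```

```text
[ 168.57504143 -549.22942928  227.1334719 ] [-1.79899596e+02  3.73723599e-04  1.70631127e+01] 0.0Traceback (most recent call last):
  File "<stdin>", line 4, in <module>
  File "h.py", line 10, in cam
    return m,np.array(m['rotation']).reshape(3,3),np.array(m['eye'])
             ~~~~~~~~~~~~~~~~~~~~~~~~~~~~~~~^^^^^
ValueError: cannot reshape array of size 3 into shape (3,3)
```

```bash
sed -i "s/np.array(m\['rotation'\]).reshape(3,3)/R.from_euler('xyz',m['rotation'],degrees=True).as_matrix()/" h.py
python3 - <<'E'
from h import *
for n in ['top','scene']:
    c=cam(n); im,dep=env.grab_frame(n); cv2.imwrite(f'pics/{n}0.png',im); np.savez(f'{n}0.npz',im=im,dep=dep)
    print(n,c[2].round(),c[1].round(2).tolist())
    for t,z in [('plot',20),('block_center',55),('tower_center',35),('tray_in',4)]:
        for q in env.pinpoint(n,t)[:3]: print(t,round(q['score'],2),np.round(q['location']),onz(c,q['location'],z).round(1))
E
```

```text
top [ 420.  -17. 1070.] [[0.0, -0.99, 0.11], [-1.0, -0.01, -0.01], [0.01, -0.11, -0.99]]
plot 0.82 [300. 190.] [560.9  11.2  20. ]
block_center 0.73 [303. 186.] [569.3   2.   55. ]
tower_center 0.69 [456. 226.] [ 464.2 -408.1   35. ]
tray_in 0.61 [191. 224.] [468.5 309.8   4. ]
scene [978. 671. 939.] [[-0.84, 0.38, -0.39], [0.55, 0.6, -0.59], [0.02, -0.71, -0.71]]
plot 0.59 [312. 233.] [553.6   6.8  20. ]
block_center 0.69 [311. 227.] [563.4  13.4  55. ]
tower_center 0.7 [268. 140.] [ 467.3 -412.8   35. ]
tray_in 0.78 [405. 301.] [471.5 308.4   4. ]
```

View pics/top0.png

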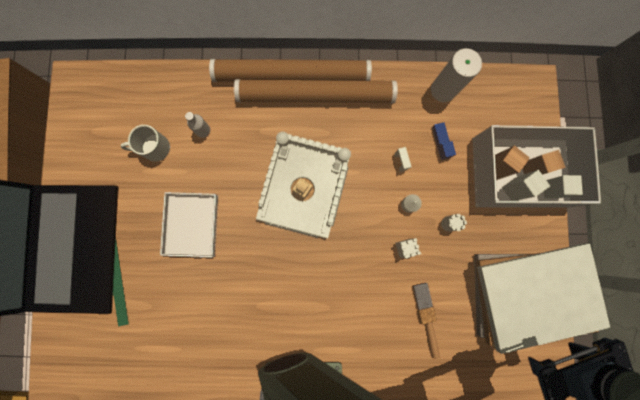

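View pics/scene0.png

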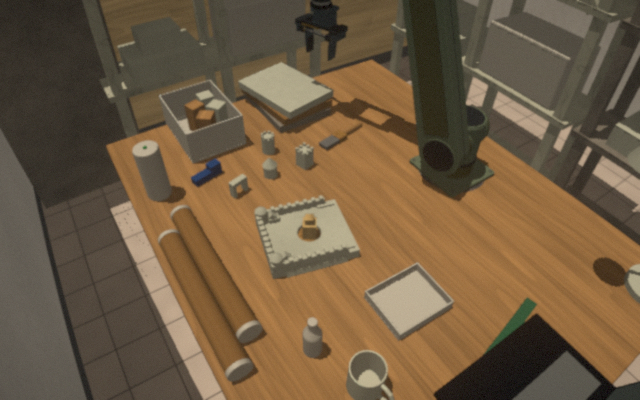

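```bash
cat >> h.py <<'E'
def rows(x,y,z,yaw=None):
    "tool-frame offset and spin to the target, number of rows needed"
    p,r,s=pose(); o=r.T@(np.array([x,y,z])-p); sp=0
    if yaw is not None: sp=-((yaw-s['ee_rot'][2]+90)%180-90)
    n=max(np.linalg.norm(o)/62.5,abs(sp)/10.7)
    print('offset m',(o/1000).round(4),'spin',round(np.radians(sp),4),'rows',round(n,2),'yaw now',round(s['ee_rot'][2],2),'t',s['time_s'])
E
python3 - <<'E'
from h import *
m=env.camera_model('wrist'); print(np.array(m['hand_eye']).round(2).tolist(),m['fx'],m['cy'],m['k1'])
# slab/block from top depth
d=np.load('top0.npz'); P=cloud(cam('top'),d['dep']); 
w=P[100:260,150:480]
for lo,hi,x,y in [(85,97,565,5),(60,80,465,-410),(22,40,565,5)]:
    q=P[(abs(P[...,2]-(lo+hi)/2)<(hi-lo)/2)&(np.hypot(P[...,0]-x,P[...,1]-y)<(160 if lo==22 else 40))]
    print(lo,len(q),q.mean(0) if len(q) else 0, cv2.minAreaRect(q[:,:2].astype(np.float32)) if len(q)>3 else 0)
rows(430,-400,250,17)
E
```

```text
[[0.0, -0.95, -0.3, 85.88], [1.0, 0.0, -0.0, -0.27], [0.0, -0.3, 0.95, -156.04], [0.0, 0.0, 0.0, 1.0]] 359.8335098285654 205.1264197186316 0.00574291774338209
85 90 [563.49518153   5.48192571  90.32072604] ((563.6875610351562, 5.44050407409668), (23.44268035888672, 23.702289581298828), 56.763397216796875)
60 216 [ 474.08348117 -400.6886438    65.18731298] ((474.01165771484375, -400.6490478515625), (43.78331756591797, 43.374481201171875), 20.534202575683594)
22 4914 [561.95309621   7.19971258  30.40182655] ((568.6770629882812, 3.92388916015625), (202.45758056640625, 227.5308837890625), 75.27072143554688)
offset m [ 0.2937 -0.0664 -0.0221] spin 0.0011 rows 4.83 yaw now 17.06 t 0.5
```

{"api": "arm_command", "payload": {
  "motion": [
    {"offset": [0.0565, -0.011, -0.005], "spin": 0},
    {"offset": [0.0565, -0.011, -0.005], "spin": 0},
    {"offset": [0.0565, -0.011, -0.005], "spin": 0},
    {"offset": [0.0565, -0.011, -0.005], "spin": 0},
    {"offset": [0.0565, -0.011, -0.002], "spin": 0}
  ]
}}

```text
time_s: 1.12
ee_pos: [424.3, -413.3, 250.5]
ee_rot: [179.9, -0.0, 17.1]
force: [-0.0, 0.1, 0.0]
gripper_width: 91.1
gripper_force: 0.0
```

{"api": "arm_command", "payload": {
  "motion": [
    {"offset": [0.055, -0.011, 0], "spin": 0},
    {"offset": [0, 0, 0], "spin": 0},
    {"offset": [0, 0, 0], "spin": 0}
  ]
}}

```text
time_s: 1.5
ee_pos: [471.6, -387.6, 249.8]
ee_rot: [-180.0, 0.1, 17.1]
force: [0.4, 0.3, 1.2]
gripper_width: 91.4
gripper_force: 0.0
```

```bash
cat > look.py <<'E'
from h import *
import sys
def look(tag,t,z):
    c=cam('wrist'); im,dep=env.grab_frame('wrist'); cv2.imwrite(f'pics/{tag}.png',im); P=cloud(c,dep)
    np.savez(tag+'.npz',P=P)
    for q in env.pinpoint('wrist',t)[:2]: print(t,round(q['score'],2),np.round(q['location']),onz(c,q['location'],z).round(1))
    return P
def rect(P,lo,hi,x,y,rad):
    q=P[(P[...,2]>lo)&(P[...,2]<hi)&(np.hypot(P[...,0]-x,P[...,1]-y)<rad)]
    print(lo,hi,len(q),q.mean(0).round(1),np.median(q[:,2]).round(1),cv2.minAreaRect(q[:,:2].astype(np.float32)),cv2.minEnclosingCircle(q[:,:2].astype(np.float32)))
E
python3 - <<'E'
from look import *
print(pose()[0],pose()[2]['ee_rot'])
P=look('w_tower','tower_center',35); rect(P,58,75,474,-400,45); rect(P,66,75,474,-400,45)
rows(580,5,260,56.8)
E
```

```text
[ 471.62444196 -387.57876224  249.76264891] [-1.79991494e+02  5.36687613e-02  1.70920168e+01]
tower_center 0.66 [329. 180.] [ 474.1 -400.    35. ]
58 75 1618 [ 474.8 -401.5   64. ] 61.9 ((474.5589904785156, -401.6708068847656), (44.07950973510742, 43.31678771972656), 22.624406814575195) ((474.67041015625, -401.8132019042969), 22.48192024230957)
66 75 522 [ 474.9 -401.4   69.1] 69.2 ((474.82342529296875, -401.57891845703125), (42.90521240234375, 43.49472427368164), 67.62398529052734) ((474.5234680175781, -401.7709655761719), 22.393856048583984)
offset m [ 0.2192 -0.3442 -0.0101] spin -0.695 rows 6.53 yaw now 16.98 t 1.6
```

View pics/w_tower.png

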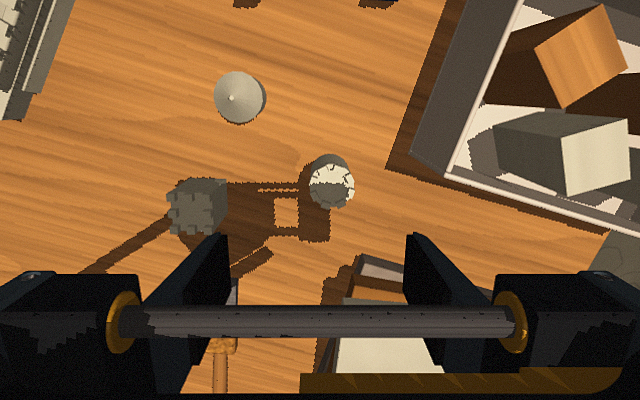

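{"api": "arm_command", "payload": {
  "motion": [
    {"offset": [0.0313, -0.049, -0.002], "spin": 0},
    {"offset": [0.0313, -0.049, -0.002], "spin": 0},
    {"offset": [0.0313, -0.049, -0.002], "spin": 0},
    {"offset": [0.0313, -0.049, -0.002], "spin": 0},
    {"offset": [0.0313, -0.049, -0.002], "spin": 0}
  ]
}}

```text
time_s: 2.22
ee_pos: [549.3, -107.1, 260.4]
ee_rot: [180.0, -0.0, 16.9]
force: [0.2, -0.6, 0.4]
gripper_width: 91.3
gripper_force: 0.0
```

{"api": "arm_command", "payload": {
  "motion": [
    {"offset": [0.0313, -0.049, 0], "spin": 0},
    {"offset": [0.0313, -0.049, 0], "spin": 0},
    {"offset": [0, 0, 0], "spin": -0.174},
    {"offset": [0, 0, 0], "spin": -0.174},
    {"offset": [0, 0, 0], "spin": -0.174}
  ]
}}

```text
time_s: 2.85
ee_pos: [580.4, 3.4, 260.1]
ee_rot: [180.0, 0.0, 47.2]
force: [0.1, 0.5, -0.3]
gripper_width: 91.3
gripper_force: 0.0
```

{"api": "arm_command", "payload": {
  "motion": [
    {"offset": [0, 0, 0], "spin": -0.173},
    {"offset": [0, 0, 0], "spin": 0},
    {"offset": [0, 0, 0], "spin": 0}
  ]
}}

```text
time_s: 3.22
ee_pos: [580.6, 3.8, 260.1]
ee_rot: [180.0, 0.0, 56.7]
force: [0.2, -0.5, 0.7]
gripper_width: 90.8
gripper_force: 0.0
```

```bash

python3 - <<'E'
from look import *
print(pose()[0],pose()[2]['ee_rot'])
P=look('w_block','block_center',55); rect(P,84,100,564,5,30); rect(P,62,100,564,5,40)
c=cam('wrist')
for q in env.pinpoint('wrist','plot')[:1]: print(q, onz(c,q['location'],20))
# recess floor
q=P[(P[...,2]>14)&(P[...,2]<25)&(np.hypot(P[...,0]-564,P[...,1]-5)<45)]; print('floor',len(q),cv2.minEnclosingCircle(q[:,:2].astype(np.float32)),np.median(q[:,2]))
E
```

```text
[580.63634474   3.78977201 260.07568352] [1.79986972e+02 1.80225404e-03 5.66699493e+01]
block_center 0.7 [298. 186.] [561.8   9.4  55. ]
84 100 651 [564.5   5.5  89.1] 89.2 ((564.0460815429688, 5.114137649536133), (24.30594253540039, 23.885013580322266), 56.51409912109375) ((564.4110717773438, 4.939647674560547), 16.237821578979492)
62 100 1428 [566.7   7.9  78.6] 73.0 ((564.1925048828125, 5.341865539550781), (37.55665588378906, 37.58184814453125), 56.71166229248047) ((564.0089111328125, 5.11682653427124), 26.244829177856445)
floor 1069 ((564.9878540039062, 4.820354461669922), 33.03058624267578) 19.717807265484282
```

View pics/w_block.png

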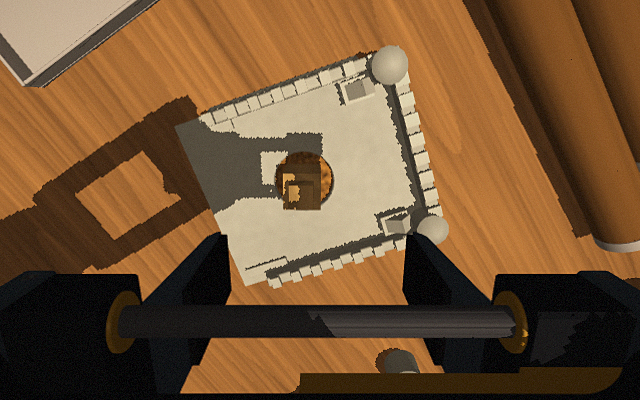

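```bash
python3 -c "
from look import *
rows(564.3,5.1,50,56.6)"
```

```text
offset m [-0.0083 -0.0142  0.21  ] spin 0.0033 rows 3.37 yaw now 56.79 t 3.375
```

{"api": "arm_command", "payload": {
  "motion": [
    {"offset": [-0.008, -0.0142, 0.04], "spin": 0.003},
    {"offset": [0, 0, 0.06], "spin": 0},
    {"offset": [0, 0, 0.05], "spin": 0},
    {"offset": [0, 0, 0.03], "spin": 0},
    {"offset": [0, 0, 0.03], "spin": 0}
  ]
}}

```text
time_s: 4.0
ee_pos: [564.5, 5.6, 48.7]
ee_rot: [-180.0, 0.0, 56.7]
force: [1.4, 0.4, 0.1]
gripper_width: 91.6
gripper_force: 0.0
```

{"api": "arm_command", "payload": {
  "motion": [
    {"offset": [0, 0, 0], "spin": 0},
    {"offset": [0, 0, 0], "spin": 0},
    {"offset": [0, 0, 0], "spin": 0},
    {"offset": [0, 0, 0], "spin": 0},
    {"offset": [0, 0, 0], "spin": 0}
  ],
  "jaw": 0.02,
  "newtons": 20
}}

```text
time_s: 4.62
ee_pos: [564.8, 5.6, 50.5]
ee_rot: [179.9, -0.0, 56.7]
force: [-0.3, -0.3, 0.6]
gripper_width: 44.1
gripper_force: 0.0
```

{"api": "arm_command", "payload": {
  "motion": [
    {"offset": [0, 0, 0], "spin": 0},
    {"offset": [0, 0, 0], "spin": 0},
    {"offset": [0, 0, 0], "spin": 0}
  ]
}}

```text
time_s: 5.0
ee_pos: [564.7, 5.6, 50.3]
ee_rot: [180.0, -0.0, 56.7]
force: [-1.2, 0.3, 4.1]
gripper_width: 37.6
gripper_force: 20.0
```

{"api": "arm_command", "payload": {
  "motion": [
    {"offset": [0, 0, -0.02], "spin": 0},
    {"offset": [0, 0, -0.04], "spin": 0},
    {"offset": [0, 0, -0.06], "spin": 0},
    {"offset": [0, 0, -0.03], "spin": 0},
    {"offset": [0, 0, 0], "spin": 0}
  ]
}}

```text
time_s: 5.62
ee_pos: [565.9, 5.7, 202.2]
ee_rot: [179.7, -0.2, 56.7]
force: [0.6, 0.8, -1.7]
gripper_width: 38.1
gripper_force: 20.0
```

```bash
python3 -c "
from look import *
d=np.load('top0.npz'); P=cloud(cam('top'),d['dep']); rect(P,22,40,470,309,130); rect(P,-3,12,470,309,60)
z=P[...,2]; q=P[(z>15)&(z<40)&(np.hypot(P[...,0]-470,P[...,1]-309)<120)]; print((q.min(0)+q.max(0))/2)
rows(470,309,200)"
```

```text
22 40 438 [469.5 315.   29.2] 29.6 ((467.73651123046875, 311.66668701171875), (142.35414123535156, 171.80235290527344), 89.46405792236328) ((467.84234619140625, 311.4063415527344), 109.34920501708984)
-3 12 1469 [469.7 309.4   4.4] 4.4 ((470.0349426269531, 310.04681396484375), (116.38093566894531, 118.5977554321289), 89.42310333251953) ((470.1285095214844, 309.1549987792969), 59.936431884765625)
[467.86983455 311.91143382  25.8019559 ]
offset m [ 0.2009 -0.2467  0.0016] spin 0.0 rows 5.09 yaw now 56.71 t 5.625
```

{"api": "arm_command", "payload": {
  "motion": [
    {"offset": [0.0337, -0.0417, 0], "spin": 0},
    {"offset": [0.0337, -0.0417, 0], "spin": 0},
    {"offset": [0.0337, -0.0417, 0], "spin": 0},
    {"offset": [0.0337, -0.0417, 0], "spin": 0},
    {"offset": [0.0337, -0.0417, 0], "spin": 0}
  ]
}}

```text
time_s: 6.25
ee_pos: [481.1, 262.0, 197.5]
ee_rot: [-179.9, 0.2, 56.7]
force: [1.3, 0.6, 0.2]
gripper_width: 37.3
gripper_force: 20.0
```

{"api": "arm_command", "payload": {
  "motion": [
    {"offset": [0.0337, -0.0417, 0], "spin": 0},
    {"offset": [0, 0, 0], "spin": 0},
    {"offset": [0, 0, 0.05], "spin": 0},
    {"offset": [0, 0, 0.05], "spin": 0},
    {"offset": [0, 0, 0.035], "spin": 0}
  ]
}}

```text
time_s: 6.88
ee_pos: [464.8, 309.7, 61.2]
ee_rot: [-179.9, 0.3, 56.7]
force: [0.1, 0.6, -0.6]
gripper_width: 38.1
gripper_force: 20.0
```

{"api": "arm_command", "payload": {
  "motion": [
    {"offset": [0, 0, 0.015], "spin": 0},
    {"offset": [0, 0, 0.014], "spin": 0},
    {"offset": [0, 0, 0], "spin": 0},
    {"offset": [0, 0, 0], "spin": 0}
  ]
}}

```text
time_s: 7.38
ee_pos: [467.0, 312.3, 36.8]
ee_rot: [180.0, -0.1, 56.7]
force: [1.0, 0.2, -0.2]
gripper_width: 38.1
gripper_force: 20.0
```

{"api": "arm_command", "payload": {
  "motion": [
    {"offset": [0, 0, 0.002], "spin": 0},
    {"offset": [0, 0, 0], "spin": 0}
  ]
}}

```text
time_s: 7.62
ee_pos: [466.4, 312.1, 34.3]
ee_rot: [180.0, -0.0, 56.7]
force: [0.2, 0.2, -0.7]
gripper_width: 38.0
gripper_force: 20.0
```

{"api": "arm_command", "payload": {
  "motion": [
    {"offset": [0, 0, 0], "spin": 0},
    {"offset": [0, 0, 0], "spin": 0},
    {"offset": [0, 0, 0], "spin": 0},
    {"offset": [0, 0, 0], "spin": 0}
  ],
  "jaw": 0.065
}}

```text
time_s: 8.12
ee_pos: [466.4, 312.0, 33.9]
ee_rot: [180.0, 0.0, 56.7]
force: [0.1, -0.4, 0.2]
gripper_width: 65.2
gripper_force: 0.0
```

{"api": "arm_command", "payload": {
  "motion": [
    {"offset": [0, 0, -0.03], "spin": 0},
    {"offset": [0, 0, -0.06], "spin": 0},
    {"offset": [0, 0, -0.06], "spin": 0},
    {"offset": [0, 0, -0.04], "spin": 0},
    {"offset": [0, 0, 0], "spin": 0}
  ]
}}

```text
time_s: 8.75
ee_pos: [468.0, 313.1, 227.8]
ee_rot: [179.8, -0.4, 56.7]
force: [-0.6, 0.8, -0.6]
gripper_width: 65.2
gripper_force: 0.0
```

```bash
python3 - <<'E'
from look import *
P=look('w_tray','block_center',39)
rect(P,50,85,467,312,45)
# obstacles near the tower (from earlier wrist cloud): height above 30 within 180 mm
Q=np.load('w_tower.npz')['P'].reshape(-1,3); T=np.array([474.7,-401.7])
Q=Q[np.isfinite(Q).all(1)]; d=Q[:,:2]-T; r=np.hypot(*d.T); a=np.degrees(np.arctan2(d[:,1],d[:,0]))
for b in range(-180,180,20):
    k=(a>=b)&(a<b+20)&(Q[:,2]>20)&(Q[:,2]<160)&(r>27)&(r<170)
    if k.sum()>5: print(b,'rmin',r[k].min().round(),'zmax',Q[k,2].max().round(), 'rmin z>80',r[k&(Q[:,2]>80)].min().round() if (k&(Q[:,2]>80)).any() else None)
for yaw in (None,): rows(474.7,-401.7,230,17)
E
```

```text
block_center 0.56 [316. 188.] [467.  311.1  39. ]
50 85 1544 [468.6 314.2  63.1] 62.3 ((466.845947265625, 311.5884094238281), (37.380008697509766, 38.08542251586914), 56.72774887084961) ((466.59332275390625, 311.3454895019531), 25.948421478271484)
-180 rmin 167.0 zmax 83.0 rmin z>80 168.0
-160 rmin 108.0 zmax 91.0 rmin z>80 157.0
-140 rmin 109.0 zmax 68.0 rmin z>80 None
-80 rmin 94.0 zmax 121.0 rmin z>80 94.0
-60 rmin 91.0 zmax 121.0 rmin z>80 91.0
-40 rmin 120.0 zmax 121.0 rmin z>80 120.0
40 rmin 102.0 zmax 59.0 rmin z>80 None
60 rmin 100.0 zmax 72.0 rmin z>80 None
100 rmin 119.0 zmax 71.0 rmin z>80 None
120 rmin 123.0 zmax 71.0 rmin z>80 None
offset m [-0.5916  0.3989 -0.0062] spin 0.6931 rows 11.42 yaw now 56.71 t 8.85
```

{"api": "arm_command", "payload": {
  "motion": [
    {"offset": [-0.0493, 0.03324, -0.0005], "spin": 0},
    {"offset": [-0.0493, 0.03324, -0.0005], "spin": 0},
    {"offset": [-0.0493, 0.03324, -0.0005], "spin": 0},
    {"offset": [-0.0493, 0.03324, -0.0005], "spin": 0},
    {"offset": [-0.0493, 0.03324, -0.0005], "spin": 0}
  ],
  "jaw": 0.09
}}

```text
time_s: 9.48
ee_pos: [468.7, 12.9, 224.5]
ee_rot: [-179.8, 0.1, 56.7]
force: [0.3, -0.5, -0.0]
gripper_width: 90.0
gripper_force: 0.0
```

{"api": "arm_command", "payload": {
  "motion": [
    {"offset": [-0.0493, 0.03324, -0.0005], "spin": 0},
    {"offset": [-0.0493, 0.03324, -0.0005], "spin": 0},
    {"offset": [-0.0493, 0.03324, -0.0005], "spin": 0},
    {"offset": [-0.0493, 0.03324, -0.0005], "spin": 0},
    {"offset": [-0.0493, 0.03324, -0.0005], "spin": 0}
  ]
}}

```text
time_s: 10.1
ee_pos: [472.6, -284.0, 226.8]
ee_rot: [-179.8, -0.0, 56.7]
force: [1.1, 0.6, -0.8]
gripper_width: 90.0
gripper_force: 0.0
```

{"api": "arm_command", "payload": {
  "motion": [
    {"offset": [-0.0493, 0.03324, -0.0005], "spin": 0},
    {"offset": [-0.0493, 0.03324, -0.0005], "spin": 0},
    {"offset": [0, 0, 0], "spin": -0.155},
    {"offset": [0, 0, 0], "spin": -0.155},
    {"offset": [0, 0, 0], "spin": -0.155}
  ]
}}

```text
time_s: 10.72
ee_pos: [474.2, -401.1, 227.1]
ee_rot: [-179.8, -0.2, 83.6]
force: [-0.7, 1.0, -0.4]
gripper_width: 89.8
gripper_force: 0.0
```

{"api": "arm_command", "payload": {
  "motion": [
    {"offset": [0, 0, 0], "spin": -0.155},
    {"offset": [0, 0, 0], "spin": -0.155},
    {"offset": [0, 0, 0], "spin": -0.155},
    {"offset": [0, 0, 0], "spin": 0},
    {"offset": [0, 0, 0], "spin": 0}
  ]
}}

```text
time_s: 11.35
ee_pos: [474.8, -401.2, 228.7]
ee_rot: [-179.9, -0.1, 109.9]
force: [0.9, 0.6, 0.5]
gripper_width: 90.2
gripper_force: 0.0
```

```bash
python3 - <<'E'
from look import *
P=look('w_tower2','tower_center',35)
rect(P,58,75,474,-400,45)
rows(474.6,-401.7,40)
E
```

```text
tower_center 0.9 [313. 182.] [ 472.4 -401.2   35. ]
58 75 1814 [ 474.8 -401.4   63.9] 61.9 ((475.0310974121094, -401.52490234375), (43.67671203613281, 43.767189025878906), 24.815860748291016) ((474.8303527832031, -401.7150573730469), 22.675525665283203)
offset m [-0.0004 -0.0004  0.1893] spin 0.0 rows 3.03 yaw now 109.92 t 11.45
```

{"api": "arm_command", "payload": {
  "motion": [
    {"offset": [0, 0, 0.06], "spin": 0},
    {"offset": [0, 0, 0.06], "spin": 0},
    {"offset": [0, 0, 0.035], "spin": 0},
    {"offset": [0, 0, 0.034], "spin": 0},
    {"offset": [0, 0, 0], "spin": 0}
  ]
}}

```text
time_s: 12.08
ee_pos: [473.5, -400.1, 38.4]
ee_rot: [-179.8, -0.3, 110.0]
force: [0.5, 0.7, 0.2]
gripper_width: 89.8
gripper_force: 0.0
```

{"api": "arm_command", "payload": {
  "motion": [
    {"offset": [0, 0, 0], "spin": 0},
    {"offset": [0, 0, 0], "spin": 0},
    {"offset": [0, 0, 0], "spin": 0},
    {"offset": [0, 0, 0], "spin": 0},
    {"offset": [0, 0, 0], "spin": 0}
  ],
  "jaw": 0.025,
  "newtons": 30
}}

```text
time_s: 12.7
ee_pos: [474.9, -401.6, 41.3]
ee_rot: [-180.0, 0.0, 110.0]
force: [-1.3, -0.4, 2.0]
gripper_width: 43.3
gripper_force: 30.0
```

{"api": "arm_command", "payload": {
  "motion": [
    {"offset": [0, 0, 0], "spin": 0},
    {"offset": [0, 0, 0], "spin": 0},
    {"offset": [0, 0, 0], "spin": 0}
  ]
}}

```text
time_s: 13.08
ee_pos: [474.9, -401.6, 41.3]
ee_rot: [-180.0, 0.0, 110.0]
force: [-3.6, 0.9, 5.8]
gripper_width: 43.8
gripper_force: 30.0
```

{"api": "arm_command", "payload": {
  "motion": [
    {"offset": [0, 0, -0.02], "spin": 0},
    {"offset": [0, 0, -0.04], "spin": 0},
    {"offset": [0, 0, -0.06], "spin": 0},
    {"offset": [0, 0, -0.04], "spin": 0},
    {"offset": [0, 0, 0], "spin": 0}
  ]
}}

```text
time_s: 13.7
ee_pos: [476.8, -402.4, 203.9]
ee_rot: [179.8, 0.4, 110.0]
force: [-0.3, 0.2, -3.1]
gripper_width: 43.8
gripper_force: 30.0
```

```bash
python3 - <<'E'
from look import *
rows(565,4.9,200)
E
```

```text
offset m [0.3526 0.2222 0.0026] spin 0.0 rows 6.67 yaw now 110.0 t 13.7
```

{"api": "arm_command", "payload": {
  "motion": [
    {"offset": [0.0392, 0.0247, 0], "spin": 0},
    {"offset": [0.0392, 0.0247, 0], "spin": 0},
    {"offset": [0.0392, 0.0247, 0], "spin": 0},
    {"offset": [0.0392, 0.0247, 0], "spin": 0},
    {"offset": [0.0392, 0.0247, 0], "spin": 0}
  ]
}}

```text
time_s: 14.32
ee_pos: [523.3, -173.0, 198.1]
ee_rot: [-179.8, -0.2, 110.0]
force: [1.1, -0.8, -1.9]
gripper_width: 43.4
gripper_force: 30.0
```

{"api": "arm_command", "payload": {
  "motion": [
    {"offset": [0.0392, 0.0247, 0], "spin": 0},
    {"offset": [0.0392, 0.0247, 0], "spin": 0},
    {"offset": [0.0392, 0.0247, 0], "spin": 0},
    {"offset": [0.0392, 0.0247, 0], "spin": 0},
    {"offset": [0, 0, 0], "spin": 0}
  ]
}}

```text
time_s: 14.95
ee_pos: [562.6, 9.2, 198.0]
ee_rot: [-179.8, -0.1, 110.2]
force: [0.5, -0.7, -2.0]
gripper_width: 43.3
gripper_force: 30.0
```

{"api": "arm_command", "payload": {
  "motion": [
    {"offset": [0, 0, 0.04], "spin": 0},
    {"offset": [0, 0, 0.04], "spin": 0},
    {"offset": [0, 0, 0.02], "spin": 0},
    {"offset": [0, 0, 0], "spin": 0},
    {"offset": [0, 0, 0], "spin": 0}
  ]
}}

```text
time_s: 15.58
ee_pos: [563.5, 5.7, 101.0]
ee_rot: [180.0, 0.0, 110.0]
force: [-0.3, 0.6, -2.0]
gripper_width: 43.2
gripper_force: 30.0
```

```bash
python3 - <<'E'
from look import *
rows(565,4.9,61)
P=look('w_plot','tower_center',35)
q=P[(P[...,2]>12)&(P[...,2]<25)&(np.hypot(P[...,0]-565,P[...,1]-5)<45)]; print('floor',len(q),cv2.minEnclosingCircle(q[:,:2].astype(np.float32)) if len(q) else 0)
print(pose()[0]); rect(P,112,140,565,5,35)
E
```

```text
offset m [-0.0012  0.0011  0.04  ] spin 0.0 rows 0.64 yaw now 109.97 t 15.575
tower_center 0.79 [316. 272.] [575.3 -24.2  35. ]
floor 3093 ((565.806884765625, 4.962052345275879), 33.13808059692383)
[564.01105557   5.81981946 101.81004191]
112 140 7789 [561.6  14.6 124.6] 122.7 ((566.9718017578125, 7.353492736816406), (58.39641189575195, 45.060752868652344), 28.76764678955078) ((562.2619018554688, 12.552287101745605), 31.401329040527344)
```

View pics/w_plot.png

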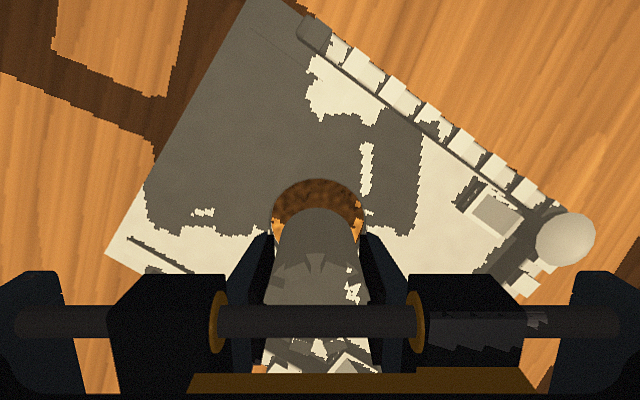

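The tower is held upright in the jaws above the empty brown-floored plot (image about 318,215), well centred. Lower it.

{"api": "arm_command", "payload": {
  "motion": [
    {"offset": [-0.001, 0.0015, 0.02], "spin": 0},
    {"offset": [0, 0, 0.01], "spin": 0},
    {"offset": [0, 0, 0.006], "spin": 0},
    {"offset": [0, 0, 0], "spin": 0},
    {"offset": [0, 0, 0], "spin": 0}
  ]
}}

```text
time_s: 16.3
ee_pos: [565.5, 5.7, 65.4]
ee_rot: [179.9, 0.0, 110.0]
force: [-0.9, 0.2, -2.7]
gripper_width: 43.2
gripper_force: 30.0
```

{"api": "arm_command", "payload": {
  "motion": [
    {"offset": [0, 0, 0.002], "spin": 0},
    {"offset": [0, 0, 0.001], "spin": 0},
    {"offset": [0, 0, 0], "spin": 0}
  ]
}}

```text
time_s: 16.68
ee_pos: [565.1, 5.7, 61.9]
ee_rot: [-180.0, 0.0, 110.0]
force: [-0.3, 0.4, -3.1]
gripper_width: 43.4
gripper_force: 30.0
```

{"api": "arm_command", "payload": {
  "motion": [
    {"offset": [0, 0, 0.0007], "spin": 0},
    {"offset": [0, 0, 0], "spin": 0}
  ]
}}

```text
time_s: 16.92
ee_pos: [565.2, 5.7, 61.3]
ee_rot: [180.0, 0.0, 110.0]
force: [0.3, 1.0, -1.6]
gripper_width: 43.3
gripper_force: 30.0
```

{"api": "arm_command", "payload": {
  "motion": [
    {"offset": [0, 0, 0], "spin": 0},
    {"offset": [0, 0, 0], "spin": 0},
    {"offset": [0, 0, 0], "spin": 0},
    {"offset": [0, 0, 0], "spin": 0},
    {"offset": [0, 0, 0], "spin": 0}
  ],
  "jaw": 0.075
}}

```text
time_s: 17.55
ee_pos: [565.1, 5.6, 61.3]
ee_rot: [180.0, 0.0, 110.0]
force: [-0.5, -0.3, 1.0]
gripper_width: 75.1
gripper_force: 0.0
```

{"api": "arm_command", "payload": {
  "motion": [
    {"offset": [0, 0, -0.02], "spin": 0},
    {"offset": [0, 0, -0.05], "spin": 0},
    {"offset": [0, 0, -0.06], "spin": 0},
    {"offset": [0, 0, -0.06], "spin": 0},
    {"offset": [0, 0, 0], "spin": 0}
  ]
}}

```text
time_s: 18.18
ee_pos: [567.7, 5.7, 256.9]
ee_rot: [179.4, 0.2, 110.0]
force: [-0.1, -0.1, -0.6]
gripper_width: 75.0
gripper_force: 0.0
```

{"api": "arm_command", "payload": {
  "motion": [
    {"offset": [0, 0, 0], "spin": 0},
    {"offset": [0, 0, 0], "spin": 0}
  ]
}}

```text
time_s: 18.42
ee_pos: [564.1, 5.7, 249.2]
ee_rot: [-179.8, -0.1, 110.0]
force: [-0.1, -0.0, 0.6]
gripper_width: 75.0
gripper_force: 0.0
```

```bash
python3 - <<'E'
from look import *
P=look('w_end','tower_center',55); rect(P,78,100,565,5,35); rect(P,86,100,565,5,35)
im,dep=env.grab_frame('top'); rect(cloud(cam('top'),dep),50,85,467,312,45)
E
```

```text
tower_center 0.75 [319. 181.] [566.4   8.5  55. ]
78 100 1817 [566.5   6.5  83.9] 81.9 ((566.6649169921875, 6.1661834716796875), (43.79641342163086, 43.705657958984375), 68.0762710571289) ((566.5908203125, 6.05556058883667), 22.432125091552734)
86 100 574 [566.5   6.6  89.1] 89.2 ((566.5126953125, 6.142147064208984), (43.503726959228516, 43.31044006347656), 21.89468765258789) ((566.4935913085938, 5.931448936462402), 22.425193786621094)
50 85 221 [465.6 307.   63.7] 59.2 ((466.10272216796875, 310.3282775878906), (39.53165817260742, 39.046897888183594), 54.31947708129883) ((465.95703125, 310.5885314941406), 25.484006881713867)
```

View pics/w_end.png

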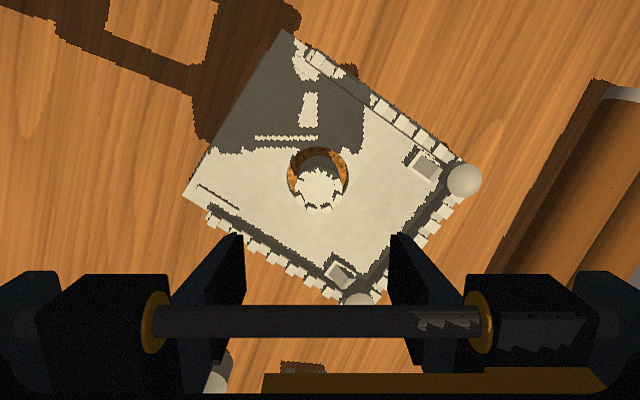

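The tower stands upright and seated in the plot (image 318,185): its top is at about 89 mm and it is about 2 mm off centre. The block is in the tray.

```bash
python3 -c "
from workcell import env
print(env.job_done())"
```

```text
the job is handed in; nothing more can be done
None
```

The old block is in the tray and the round tower stands upright and fully seated in the plot, about 2 mm off centre; both were let go, and the job was handed in at about 18.5 s without a verdict returned.

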